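# Close down the carving bench

### The arm

A 7-joint arm with a two-finger parallel gripper is mounted at the origin on the work surface. World frame = base frame: x ahead of the robot, y to its left, z up, the work surface at z = 0. Lengths are in m, angles in rad, forces in N, time in s.
With the tool pointing down it reaches from about 0.35 to 0.9 m from the base axis. Payload 8.1 kg.
Tool frame: the origin (TCP) lies on the centre line of the jaws, within the pads' length; the fingertips stand 11 mm ahead of it and the grasp point (between the pads) lies 8 mm behind it (arm.nose_length is the distance from the TCP to the fingertips, in m); z points along the fingers, y is the line along which they close (so a half turn about z gives the same grasp; the last joint's range is limited). The gripper opens to 92 mm and grips with 3 to 60 N. Pads are 19 mm wide; open, the fingers measure 130 mm over their backs; the gripper's body (75 mm by 190 mm) begins 47 mm behind the grasp point.
Start: joints at [-1.308, 0.434, 0.025, 1.573, -0.012, 1.134, -0.075], TCP at [0.224, 0.584, 0.238] pointing down, gripper open.
Joint ranges: [-2.62, 2.62], [-0.44, 2.09], [-1.27, 1.32], [0.08, 2.57], [-1.32, 4.46], [0.12, 2], [-2.74, 2.74]. Speed limits (rad/s): [2.22, 2.22, 3.01, 3.01, 3.14, 3.14, 3.14].

### API

Orientations are given as a rotation vector (axis times angle).
In Python, from cell import arm gives the robot as it stands.
- The arm moves only by the tool jog_arm, never from a script. Its argument "moves" is a list of rows, each a list of 4 numbers: the shift along the tool's x, y, z in m, then the turn about the tool's z in rad. In form: [[tx, ty, tz, spin], ...]. A call has 1 to 20 rows; each row is the pose to reach, as a shift and turn from the pose commanded when the call began, along the tool's axes at that moment; what a row does not reach only later rows make up. A row lasts 1/8 s, in which the tool goes at most 62.5 mm and 10.7 degrees, less where a joint would pass 70% of its speed; a pose out of reach is approached as far as the arm can. A call with a gripper value outside its range is refused whole. "hand" is the finger opening in m, from 0 to 0.0918, set as the call begins (left out, the last holds). The fingers move at their own pace and stop on an object; "newtons" is the grip in N (left out, the last holds). Time passes only in rows, so rows that repeat a pose let the fingers close. It gives the time, the measured TCP pose, the force, the opening and the grip force at its end, in the units of the state.
- arm.observe(): the state, without advancing time (a new reading comes with each control period).
- arm.get_image(name): name is "side" or "top"; returns a dict with "color" (400x640x3 uint8, red, green, blue), "z_map" (400x640 float32, m along the optical axis (not along the pixel's ray), 0 where there is no reading), "fx", "fy", "cx", "cy" (pixels), "rvec" (rotation vector, rad) and "tvec" (3), from world to camera coordinates, as OpenCV has them. Camera axes: x right, y down, z forward; pixel columns grow to the right and rows downward; lengths in m; the calibration is good to about 2 mm. A picture is of the moment at which its call begins.
- arm.sign_off(): hands the job in; it is judged then, once.
The state is a dict: "clock": time; "joints": joint angles; "dq": joint speeds; "joint_efforts": joint torques, N m; "position": TCP position; "ee_rot": TCP orientation; "force": force on the tool from outside, world axes, zero at the start; "ft_torque": the same for the moment, N m; "width": opening from 0.0 (shut) to 1.0 (fully open); "gripper_force": force on a finger pad.
Only numpy, scipy, OpenCV 4.12 (cv2) and the standard library are available. Lean on these libraries where they do the work, as an engineer would, in place of code of your own. Each camera call takes 0.05 s, during which the arm holds its last target. There are 200 camera calls.

### The job

Close down the carving bench: hang every pair of ear defenders by its headband over the raised wooden bar, one cup on either side, and clip the spring clamp over the top edge of the upright plywood board, gripping it from both faces. When all that is in place, start the air cleaner by twisting its spring-return switch clockwise all the way to the stop and letting it spring back. Leave the bust, the mallet and the mug alone.

Things in the scene. Friction and masses are not known exactly. Their poses are not given: they have to be found in the camera images.
- ear1: ear defenders (one of up to three alike, may be absent), 0.24 kg, 152 mm over the cups, 155 mm tall, standing on the cups, headband arched above. Origin: centre of the underside; z up, y from cup to cup. Cups 62 mm along x, 76 mm tall, 78 mm free between them. Rubber crown pad on top: 30 mm along x, 56 mm along y, 137 to 155 mm up
- ear1_crown (a point): centre of the underside of the crown pad, 137 mm above the origin: the place that rests on the bar; same axes. Grip the 18 mm thick pad across x by its upper 13 mm, so that the fingertips clear the bar
- ear2: ear defenders (one of up to three alike, may be absent), 0.24 kg, 152 mm over the cups, 155 mm tall, standing on the cups, headband arched above. Origin: centre of the underside; z up, y from cup to cup. Cups 62 mm along x, 76 mm tall, 78 mm free between them. Rubber crown pad on top: 30 mm along x, 56 mm along y, 137 to 155 mm up
- ear2_crown (a point): centre of the underside of the crown pad, 137 mm above the origin: the place that rests on the bar; same axes. Grip the 18 mm thick pad across x by its upper 13 mm, so that the fingertips clear the bar
- ear3: ear defenders (one of up to three alike, may be absent), 0.24 kg, 152 mm over the cups, 155 mm tall, standing on the cups, headband arched above. Origin: centre of the underside; z up, y from cup to cup. Cups 62 mm along x, 76 mm tall, 78 mm free between them. Rubber crown pad on top: 30 mm along x, 56 mm along y, 137 to 155 mm up
- ear3_crown (a point): centre of the underside of the crown pad, 137 mm above the origin: the place that rests on the bar; same axes. Grip the 18 mm thick pad across x by its upper 13 mm, so that the fingertips clear the bar
- rail_mid (a point): middle of the wooden hanging bar: a fixed horizontal batten, 36 mm wide (x), 18 mm thick, 380 mm long along this point's y axis, between two upright end posts, its axis 150 mm and its flat top 159 mm above the bench (z up)
- rail: the same hanging rail; origin under its middle, on the bench, same axes
- clamp: black spring clamp like a big clothes peg, 96 mm tall, 36 mm wide, standing on its closed jaws, handles up. Origin under the middle between the closed jaws, on its mid-plane; z up, y the way the jaws open, x along the pivot, 50 mm up. Handle plates 34 mm wide, 64 to 96 mm up, 63 mm over all in y at their tops, lean out 0.25 rad: squeeze them in y to open the jaws
- clamp_arm_a (a joint): opening of each of the clamp's two arms (geared to open alike): 0 shut, 0.25 rad fully open, about 0.07 with the board between. Sprung shut: squeezing the handles takes 4 to 10 N. At the stop they measure about 38 mm over all, stand parallel and the jaw pads stand about 25 mm apart
- clamp_jaw_a (a point): middle of the gripping face of the pad at the lower tip of the +y arm's jaw (pad 14 mm high, 12 mm thick; 4 mm between the two when shut), 7 mm above the tip
- clamp_jaw_b (a point): the same on the jaw of the -y arm. The jaw tips carry the standing clamp and spread as it opens, so squeeze it only lightly until it is lifted clear of the bench, or it is held askew
- board_edge (a point): middle of the top edge of the upright plywood board where the clamp is kept: fixed, 10 mm thick along this point's x axis, 150 mm long along its y axis, top 100 mm above the bench, on a 70 mm wide, 16 mm high foot; z up
- board: the same upright board; origin under it, on the bench, same axes
- knob (a joint): angle of the air cleaner's spring-return start switch: 0 at rest, 1.2 rad at its stop, growing clockwise seen from above; a light spring (up to 0.1 N m) turns it back
- knob_grip (a point): grip point of that switch: a black bar 46 mm long (its x axis), 14 mm wide (y), from 65 to 90 mm above the bench, on a grey control box 100 x 110 mm and 55 mm high, upright axis; this point lies 80 mm above the bench, on the turning axis, and the axes turn with the bar
- bust: bystander: plaster bust, 126 mm tall, 72 mm across; origin under it
- mallet: bystander: wooden carver's mallet standing on its head, 150 mm tall, 64 mm across; origin under it
- mug: bystander: white mug, 95 mm tall, 80 mm across; origin under it

How it is judged:
By the outcome, as a careful person would: the job done as asked, in the order asked, and still so for the second after the job is handed in, with the robot touching nothing.
Of ear1, ear2, ear3 only 2 to 3 are there at a start; the rules pass over those that are not, and their reading is None.
At some moment in a run one of ear1, ear2, ear3 may be knocked a few centimetres aside while the robot is not near it.
It also fails if it takes over 210 s, if anything falls off the work surface, if the arm or the gripper's body presses on something with over 40 N, if the wrist force passes 120 N, or if a joint passes its speed limit or range.

## Working session

There is one attempt and no reset: what is moved stays moved. The work goes in short steps, Python scripts to look and compute and a tool call to move; the robot and the scene stay as the last step left them, time stands still between calls to the robot, and variables do not carry over. Pictures are saved under pics/ and viewed, at most 14 in all, crops included, and the job is handed in when it is done.

Besides the shell and the picture viewer there is one more tool, called in YAML: its name, and indented under it one key for each argument. jog_arm: Moves the arm, as the interface text tells. Its arguments: {"type":"object","properties":{"moves":{"type":"array"},"hand":{"type":"number"},"newtons":{"type":"number"}},"required":["moves"]}

```bash
mkdir -p pics
cat > h.py <<'E'
import numpy as np, cv2
from cell import arm
def get(n):
    return arm.get_image(n)
def save(im,f):
    cv2.imwrite('pics/'+f, im['color'][:,:,::-1])
def cloud(im):
    z=im['z_map']; v,u=np.mgrid[:z.shape[0],:z.shape[1]]
    c=np.stack([(u-im['cx'])/im['fx']*z,(v-im['cy'])/im['fy']*z,z],-1)
    R=cv2.Rodrigues(np.array(im['rvec'],float))[0]; t=np.array(im['tvec'],float).ravel()
    P=(c-t)@R; P[z<=0]=np.nan
    return P
def ray(im,u,v,h):
    R=cv2.Rodrigues(np.array(im['rvec'],float))[0]; t=np.array(im['tvec'],float).ravel()
    o=-R.T@t; d=R.T@np.array([(u-im['cx'])/im['fx'],(v-im['cy'])/im['fy'],1])
    return o+d*(h-o[2])/d[2]
E
python3 - <<'E'
from h import *
s=arm.observe(); print(s['clock'],s['position'],s['ee_rot'],s['joints'],s['width'])
for n in('top','side'):
    im=get(n); save(im,n+'0.png'); np.savez('/tmp/'+n+'0.npz',**im)
    R=cv2.Rodrigues(np.array(im['rvec'],float))[0]; print(n,im['fx'],(-R.T@np.array(im['tvec'],float).ravel()),R[2])
E
```

```text
0.0 [0.22344824 0.58315742 0.2369479 ] [-5.71558032e-01 -3.08901551e+00  2.48395797e-03] [-1.30758526  0.43521924  0.02498952  1.57409602 -0.01160493  1.13401047
 -0.07512201] 0.9991830641163416
top 501.41519218896144 [ 0.43014008 -0.08398687  1.15420809] [ 0.16243313 -0.01009383 -0.98666792]
side 387.37481963001363 [ 0.20863343 -0.70003055  0.56971514] [ 0.4690368   0.71672715 -0.51604911]
```

View pics/top0.png

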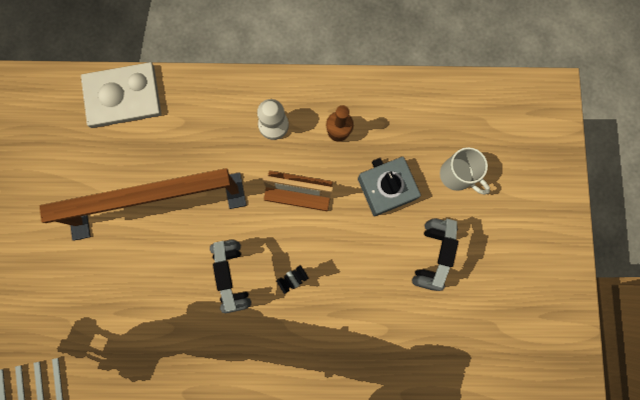

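View pics/side0.png

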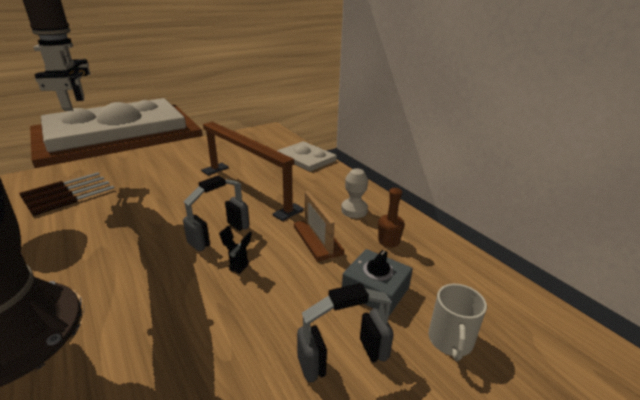

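The two views show two ear defenders: crowns at top (223,275) and (448,252), side (212,184) and (348,297). The rail runs from top (45,212) to (230,180), the board is near (300,182), the clamp at (293,279) and the switch at (391,183). There is no sign of a third pair.

Run:
```python
from h import *
for n,rois in (('top',{'earA':(205,225,255,320),'earB':(405,210,470,300),'clamp':(270,258,315,300),'board':(260,165,340,215),'knob':(372,160,410,200),'rail':(35,165,250,225),'bust':(255,95,290,140),'mallet':(322,100,358,142),'mug':(440,148,492,195)}),
 ('side',{'earA':(180,170,255,255),'earB':(290,280,395,385),'clamp':(215,222,255,275),'board':(290,190,345,265),'knob':(350,245,405,285),'rail':(200,118,295,185)})):
    im=dict(np.load(f'/tmp/{n}0.npz')); P=cloud(im); g=im['color'].astype(int).max(2)
    zr={'ear':(.135,.175),'cla':(.055,.12),'boa':(.09,.11),'kno':(.075,.11),'rai':(.145,.175),'bus':(.02,.2),'mal':(.02,.2),'mug':(.05,.12)}
    for k,(a,b,c,d) in rois.items():
        p=P[b:d,a:c].reshape(-1,3); gg=g[b:d,a:c].ravel(); lo,hi=zr[k[:3]]
        m=(p[:,2]>lo)&(p[:,2]<hi)
        if k[:3] in('ear','cla','kno'): m&=gg<75
        q=p[m]
        if len(q)<5: print(n,k,len(q));continue
        r=cv2.minAreaRect((q[:,:2]*1000).astype(np.float32))
        w,v=np.linalg.eigh(np.cov(q[:,:2].T)); 
        print(n,k,len(q),'mean',q.mean(0).round(4),'z95',np.percentile(q[:,2],[5,50,95]).round(3),'rect',np.round(r[0],1),np.round(r[1],1),'axis',np.degrees(np.arctan2(v[1,1],v[0,1])).round(1))
```

```text
top earA 439 mean [0.4372 0.0811 0.1546] z95 [0.151 0.155 0.158] rect [437.3  81.4] [88.8 30.1] axis -169.2
top earB 429 mean [ 0.4868 -0.3649  0.1538] z95 [0.147 0.154 0.157] rect [ 487.4 -366.1] [28.6 56. ] axis 166.0
top clamp 280 mean [ 0.4297 -0.0538  0.08  ] z95 [0.056 0.085 0.097] rect [430.8 -54.9] [33.2 61.1] axis 121.2
top board 380 mean [ 0.6326 -0.0636  0.0994] z95 [0.094 0.1   0.103] rect [633.2 -63.7] [149.2  11.3] axis 80.7
top knob 149 mean [ 0.6383 -0.2697  0.0878] z95 [0.078 0.089 0.093] rect [ 641.  -270.2] [45.  14.8] axis -156.0
top rail 3609 mean [0.594  0.2612 0.1588] z95 [0.154 0.159 0.162] rect [595.5 261.1] [ 37.3 381.2] axis 102.1
top bust 932 mean [ 0.7821 -0.0054  0.0845] z95 [0.022 0.105 0.125] rect [789.8  -5. ] [63.1 69.1] axis 105.2
top mallet 701 mean [ 0.7721 -0.1557  0.0828] z95 [0.046 0.065 0.146] rect [ 776.6 -156.4] [62. 57.] axis 78.9
top mug 778 mean [ 0.6736 -0.4405  0.0778] z95 [0.053 0.079 0.096] rect [ 674.5 -447.5] [105.  80.] axis 83.4
side earA 294 mean [0.4363 0.0707 0.1513] z95 [0.141 0.153 0.157] rect [443.   77.6] [74.1 29.5] axis -170.3
side earB 814 mean [ 0.4856 -0.375   0.1521] z95 [0.141 0.155 0.157] rect [ 492.9 -371.9] [32.3 89.5] axis 166.1
side clamp 408 mean [ 0.4268 -0.057   0.0784] z95 [0.056 0.08  0.097] rect [430.4 -58.7] [36.5 62. ] axis 121.6
side board 270 mean [ 0.6305 -0.0746  0.0986] z95 [0.092 0.1   0.102] rect [633.7 -65.4] [151.7  12. ] axis 80.9
side knob 182 mean [ 0.6363 -0.277   0.0865] z95 [0.076 0.089 0.092] rect [ 640.5 -273.5] [46.2 14.6] axis -161.6
side rail 1303 mean [0.5727 0.2068 0.1568] z95 [0.147 0.159 0.161] rect [499.5 240.4] [237.9 384.1] axis 85.6
```

Run:
```python
import cv2,numpy as np
t=cv2.imread('pics/top0.png'); s=cv2.imread('pics/side0.png')
a=cv2.resize(t[160:300,205:345],(400,400),interpolation=cv2.INTER_CUBIC)
b=cv2.resize(t[150:220,340:420],(400,350),interpolation=cv2.INTER_CUBIC)
c=cv2.resize(s[170:290,180:300],(400,400),interpolation=cv2.INTER_CUBIC)
o=np.zeros((600,800,3),np.uint8)
o[:400,:400]=a;o[:400,400:]=c;o[400:,:229]=cv2.resize(b,(229,200))
o=np.clip(o.astype(float)*1.7,0,255).astype(np.uint8)
cv2.imwrite('pics/crop1.png',o)
```

```text
(no output)
```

View pics/crop1.png

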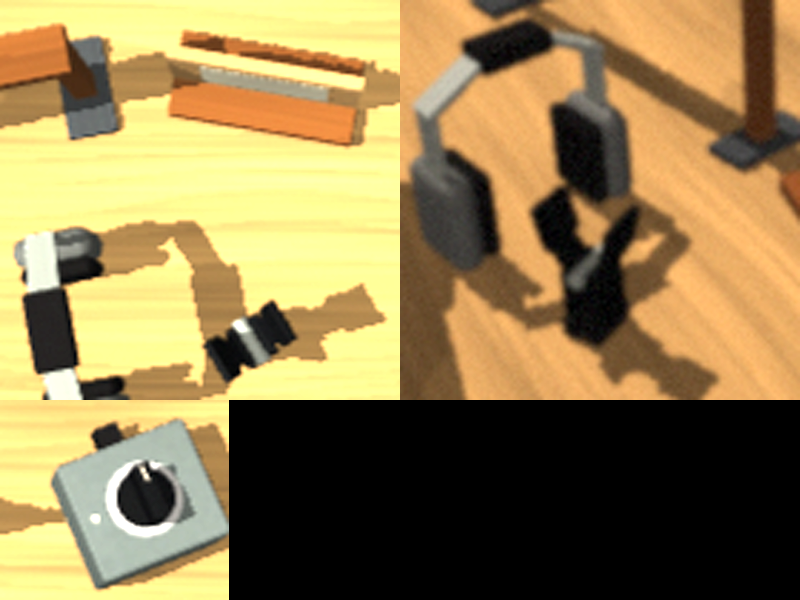

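The clamp's handle plates are stacked along about 121° and the switch bar is a dark ridge inside a white ring. Next I'll refine the crowns and switch by filtering on height.

```bash
cat >> h.py <<'E'
def comp(mask):
    n,l,s,_=cv2.connectedComponentsWithStats(mask.astype(np.uint8)); return l==1+s[1:,4].argmax()
def crown(n,im,near,r=.07,zlo=.146,zhi=.17,dark=75):
    P=cloud(im); g=im['color'].max(2)
    with np.errstate(invalid='ignore'):
        m=(P[...,2]>zlo)&(P[...,2]<zhi)&(g<dark)&(np.hypot(P[...,0]-near[0],P[...,1]-near[1])<r)
    if m.sum()<8: print(n,'few',m.sum()); return
    m=comp(m); q=P[m]
    rc=cv2.minAreaRect((q[:,:2]*1000).astype(np.float32)); b=cv2.boxPoints(rc)
    e=max((b[1]-b[0],b[2]-b[1]),key=np.linalg.norm)
    print(n,len(q),'c',np.round(rc[0],1),'size',np.round(rc[1],1),'long axis',round(np.degrees(np.arctan2(e[1],e[0]))%180,1),'zmed',np.median(q[:,2]).round(4))
def go(p,yaw):
    """print tool-frame shift+spin to world TCP p with tool y at yaw deg (mod 180)"""
    s=arm.observe(); R=cv2.Rodrigues(np.array(s['ee_rot'],float))[0]
    cur=np.degrees(np.arctan2(R[1,1],R[0,1])); d=(yaw-cur+90)%180-90
    print('t',round(s['clock'],2),'yaw',cur.round(1),'q',np.round(s['joints'],2),'shift',(R.T@(np.array(p)-s['position'])).round(4),'spin',round(-np.radians(d),3))
E
python3 - <<'E'
from h import *
for n in('top','side'):
    im=dict(np.load(f'/tmp/{n}0.npz'))
    crown(n+'A',im,(.437,.078)); crown(n+'B',im,(.487,-.368))
    for z in (.082,.086): crown(n+'knob',im,(.64,-.272),.04,z,.1)
go((.437,.079,.25),101)
E
```

```text
topA 433 c [437.1  81.4] size [55.6 30.1] long axis 12.6 zmed 0.1548
topB 409 c [ 487.4 -366.1] size [28.6 56. ] long axis 165.3 zmed 0.1546
topknob 127 c [ 641.1 -270.3] size [45.  14.6] long axis 23.4 zmed 0.0894
topknob 120 c [ 641.1 -270.4] size [45.  14.5] long axis 23.7 zmed 0.0896
sideA 230 c [436.3  76.4] size [56.5 28.9] long axis 11.6 zmed 0.1552
sideB 674 c [ 486.6 -370.3] size [32.3 55.7] long axis 166.1 zmed 0.1553
sideknob 138 c [ 640.2 -273.6] size [43.6 14.6] long axis 20.6 zmed 0.0904
sideknob 113 c [ 640.5 -273.7] size [43.  14.5] long axis 19.4 zmed 0.0905
t 0.1 yaw 69.0 q [-1.31  0.44  0.02  1.57 -0.01  1.13 -0.08] shift [-0.3798 -0.3945 -0.0124] spin -0.558
```

jog_arm:
  moves:
    - [-0.05,-0.05,-0.06,0.15]
    - [-0.38,-0.395,-0.06,2.566]
    - [-0.38,-0.395,-0.06,2.566]
    - [-0.38,-0.395,-0.06,2.566]
    - [-0.38,-0.395,-0.06,2.566]
    - [-0.38,-0.395,-0.06,2.566]
    - [-0.38,-0.395,-0.06,2.566]
    - [-0.38,-0.395,-0.06,2.566]
    - [-0.38,-0.395,-0.06,2.566]
    - [-0.38,-0.395,-0.06,2.566]
    - [-0.38,-0.395,-0.06,2.566]
    - [-0.38,-0.395,-0.06,2.566]
    - [-0.38,-0.395,-0.06,2.566]
    - [-0.38,-0.395,-0.06,2.566]
    - [-0.38,-0.395,-0.06,2.566]
    - [-0.38,-0.395,-0.06,2.566]
    - [-0.38,-0.395,-0.06,2.566]
    - [-0.38,-0.395,-0.06,2.566]
  hand: 0.07
  newtons: 20

```text
clock: 2.35
position: [0.4371, 0.0788, 0.2977]
ee_rot: [-3.124, -0.33, -0.0]
force: [0.2, 1.0, -0.4]
width: 0.765
gripper_force: 0.0
```

Run:
```python
from h import *
go((.4367,.079,.154),102)
print(arm.observe()['position'])
for n in('top','side'):
    im=get(n); save(im,n+'1.png')
    crown(n+'A',im,(.437,.078)); crown(n+'B',im,(.487,-.368))
```

```text
t 2.35 yaw -77.9 q [-0.87  0.07  0.62  1.93 -0.04  1.16 -1.59] shift [-0.0004 -0.0003  0.1437] spin 0.001
[0.43710444 0.07882487 0.29771705]
topA 174 c [443.7  87.8] size [38.3 19.9] long axis 12.9 zmed 0.1554
topB 428 c [ 486.6 -367. ] size [30.  56.2] long axis 165.6 zmed 0.1546
sideA 231 c [436.7  76. ] size [56.9 28.9] long axis 10.0 zmed 0.1552
sideB 675 c [ 486.  -370.4] size [31.  57.8] long axis 166.1 zmed 0.1553
```

View pics/side1.png

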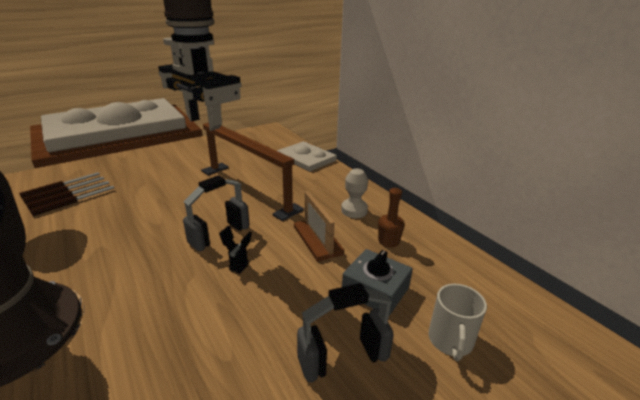

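The gripper hangs directly above ear A (crown at side pixel 212,184), and nothing has been disturbed. I'll descend and grip.

jog_arm:
  moves:
    - [0,0,0.05,0]
    - [0,0,0.1,0]
    - [0,0,0.125,0]
    - [0,0,0.143,0]
    - [0,0,0.143,0]
    - [0,0,0.143,0]

```text
clock: 3.2
position: [0.4376, 0.0789, 0.1554]
ee_rot: [-3.124, -0.329, -0.001]
force: [0.7, -0.1, 0.3]
width: 0.764
gripper_force: 0.0
```

jog_arm:
  moves:
    - [0,0,0,0]
    - [0,0,0,0]
    - [0,0,0,0]
    - [0,0,0,0]
    - [0,0,0,0]
    - [0,0,0,0]
  hand: 0.015
  newtons: 20

```text
clock: 3.95
position: [0.4371, 0.079, 0.1548]
ee_rot: [-3.124, -0.329, -0.0]
force: [-0.3, 1.4, 1.2]
width: 0.325
gripper_force: 20.0
```

jog_arm:
  moves:
    - [0,0,-0.03,0]
    - [0,0,-0.08,0]
    - [0,0,-0.13,0]
    - [0,0,-0.18,0]
    - [0,0,-0.195,0]
    - [0,0,-0.195,0]
    - [0,0,-0.195,0]

```text
clock: 4.82
position: [0.4361, 0.0787, 0.3479]
ee_rot: [3.123, 0.329, -0.005]
force: [-0.5, 0.7, -3.3]
width: 0.323
gripper_force: 20.0
```

Run:
```python
from h import *
for n in('top','side'):
    im=dict(np.load(f'/tmp/{n}0.npz')); P=cloud(im)
    m=(P[...,2]>.155)&(P[...,2]<.165)&(np.hypot(P[...,0]-.595,P[...,1]-.26)<.23)
    q=P[comp(m)]; print(n,cv2.minAreaRect((q[:,:2]*1000).astype(np.float32)),np.median(q[:,2]))
im=get('side'); save(im,'side2.png')
go((.579,.331,.35),102)
```

```text
top ((595.543701171875, 261.0669860839844), (37.174259185791016, 381.1791076660156), 12.044524192810059) 0.1593296104998164
side ((595.3189697265625, 257.3214111328125), (38.33034133911133, 380.731201171875), 12.037692070007324) 0.16016106523435397
t 4.88 yaw -78.0 q [-0.91  0.02  0.64  1.84 -0.01  1.28 -1.63] shift [ 0.1922 -0.2171 -0.0029] spin 0.0
```

View pics/side2.png

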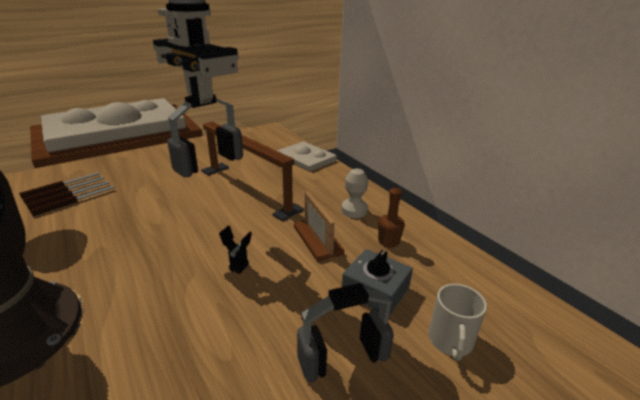

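Ear A is held level, crown at about (200,100), and its cups clear the bar. I'll move it over the rail.

jog_arm:
  moves:
    - [0.03,-0.034,-0.003,0]
    - [0.07,-0.079,-0.003,0]
    - [0.11,-0.124,-0.003,0]
    - [0.15,-0.169,-0.003,0]
    - [0.18,-0.203,-0.003,0]
    - [0.193,-0.218,-0.003,0]
    - [0.193,-0.218,-0.003,0]
    - [0.193,-0.218,-0.003,0]
    - [0.193,-0.218,-0.003,0]

```text
clock: 6.0
position: [0.5804, 0.331, 0.3528]
ee_rot: [3.124, 0.327, -0.0]
force: [0.3, -0.3, -2.7]
width: 0.323
gripper_force: 20.0
```

Run:
```python
from h import *
go((.5798,.3326,.178),102)
for n in('top','side'):
    im=get(n); crown(n,im,(.58,.333),.08,.33,.37)
```

```text
t 6.0 yaw -78.1 q [-0.94  0.48  0.58  1.3  -0.26  1.43 -1.75] shift [-0.0002 -0.0017  0.1748] spin -0.001
top 138 c [554.5 324.2] size [19.4 31.2] long axis 110.1 zmed 0.3522
side 296 c [581.  322.8] size [58.6 83.1] long axis 161.6 zmed 0.3528
```

jog_arm:
  moves:
    - [0,-0.001,0.04,0]
    - [0,-0.001,0.08,0]
    - [0,-0.001,0.12,0]
    - [0,-0.001,0.15,0]
    - [0,-0.001,0.165,0]
    - [0,-0.001,0.172,0]
    - [0,-0.001,0.175,0]
    - [0,-0.001,0.175,0]
    - [0,-0.001,0.175,0]

```text
clock: 7.22
position: [0.5807, 0.3334, 0.1786]
ee_rot: [-3.124, -0.329, -0.002]
force: [-0.8, -0.1, -2.9]
width: 0.323
gripper_force: 20.0
```

jog_arm:
  moves:
    - [0,0,0,0]
    - [0,0,0,0]
    - [0,0,0,0]
    - [0,0,0,0]
  hand: 0.06

```text
clock: 7.72
position: [0.5803, 0.3332, 0.1779]
ee_rot: [-3.124, -0.329, -0.0]
force: [1.1, -0.6, -0.8]
width: 0.652
gripper_force: 0.0
```

Run:
```python
from h import *
im=get('side'); save(im,'side3.png'); print(arm.observe()['width'])
go((.487,-.3685,.35),75.7)
crown('B',im,(.487,-.368)); crown('Btop',get('top'),(.487,-.368))
```

```text
0.647454414393592
t 7.78 yaw -78.0 q [-0.93  0.59  0.52  1.56 -0.32  1.08 -1.69] shift [-0.2373  0.6669 -0.1723] spin 0.459
B 676 c [ 488.3 -370.9] size [32.2 58.6] long axis 163.8 zmed 0.1553
Btop 409 c [ 487.1 -366.2] size [27.9 55.9] long axis 166.3 zmed 0.1543
```

View pics/side3.png

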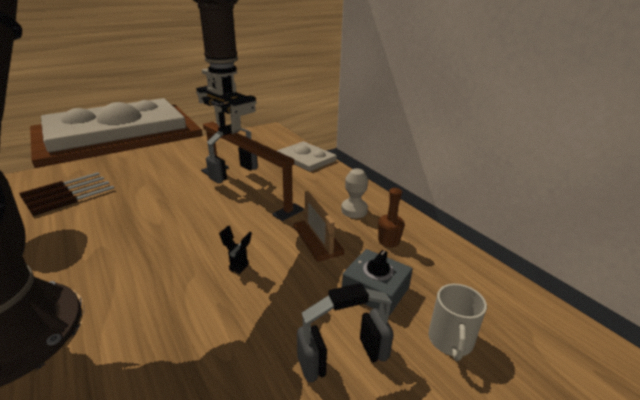

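Ear A hangs over the bar around (232,155), one cup on each side. I'll retreat upwards and go to hover over B, whose crown is at (348,297).

jog_arm:
  moves:
    - [0,0,-0.03,0]
    - [0,0,-0.08,0]
    - [0,0,-0.12,0]
    - [-0.237,0.667,-0.14,0.459]
    - [-0.237,0.667,-0.14,0.459]
    - [-0.237,0.667,-0.14,0.459]
    - [-0.237,0.667,-0.14,0.459]
    - [-0.237,0.667,-0.14,0.459]
    - [-0.237,0.667,-0.14,0.459]
    - [-0.237,0.667,-0.14,0.459]
    - [-0.237,0.667,-0.14,0.459]
    - [-0.237,0.667,-0.14,0.459]
    - [-0.237,0.667,-0.14,0.459]
    - [-0.237,0.667,-0.14,0.459]
    - [-0.237,0.667,-0.14,0.459]
    - [-0.237,0.667,-0.14,0.459]
    - [-0.237,0.667,-0.14,0.459]
    - [-0.237,0.667,-0.14,0.459]
    - [-0.237,0.667,-0.14,0.459]
    - [-0.237,0.667,-0.14,0.459]
  hand: 0.07

```text
clock: 10.32
position: [0.4877, -0.3679, 0.3178]
ee_rot: [-3.117, 0.389, -0.0]
force: [-0.3, 0.2, -1.2]
width: 0.764
gripper_force: 0.0
```

Run:
```python
from h import *
go((.487,-.3685,.154),75.7)
print(arm.observe()['position'])
for n in('top','side'):
    im=get(n); crown(n+'B',im,(.487,-.368)); crown(n+'A',im,(.58,.333),.07,.165,.19)
```

```text
t 10.32 yaw -104.2 q [ 0.    0.44  0.84  1.53 -0.33  1.32 -0.94] shift [-0.0006  0.0007  0.1638] spin 0.001
[ 0.48767067 -0.36793583  0.31782564]
topB 145 c [ 470.3 -361.5] size [27.8 20.4] long axis 73.1 zmed 0.1544
topA 477 c [582.8 333. ] size [60.6 31.7] long axis 11.7 zmed 0.177
sideB 668 c [ 486.8 -370.1] size [31.5 56.1] long axis 166.1 zmed 0.1553
sideA 140 c [580.5 328.8] size [54.2 30.6] long axis 9.6 zmed 0.1756
```

jog_arm:
  moves:
    - [0,0,0.05,0]
    - [0,0,0.1,0]
    - [0,0,0.145,0]
    - [0,0,0.163,0]
    - [0,0,0.163,0]
    - [0,0,0.163,0]

```text
clock: 11.18
position: [0.4881, -0.3695, 0.1565]
ee_rot: [3.116, -0.391, 0.004]
force: [-0.2, -0.0, -0.6]
width: 0.758
gripper_force: 0.0
```

jog_arm:
  moves:
    - [0,0,0,0]
    - [0,0,0,0]
    - [0,0,0,0]
    - [0,0,0,0]
    - [0,0,0,0]
    - [0,0,0,0]
  hand: 0.015

```text
clock: 11.92
position: [0.4873, -0.3686, 0.1547]
ee_rot: [3.117, -0.391, -0.0]
force: [-0.7, -0.3, 1.2]
width: 0.326
gripper_force: 20.0
```

jog_arm:
  moves:
    - [0,0,-0.03,0]
    - [0,0,-0.08,0]
    - [0,0,-0.13,0]
    - [0,0,-0.18,0]
    - [0,0,-0.195,0]
    - [0,0,-0.195,0]
    - [0,0,-0.195,0]

```text
clock: 12.8
position: [0.4869, -0.3676, 0.3475]
ee_rot: [-3.116, 0.39, 0.005]
force: [-0.2, 0.6, -2.9]
width: 0.326
gripper_force: 20.0
```

Run:
```python
from h import *
go((.609,.1956,.35),102)
im=get('side'); save(im,'side4.png'); P=cloud(im)
```

```text
t 12.8 yaw -104.3 q [-0.    0.42  0.86  1.48 -0.32  1.39 -0.95] shift [-0.0205 -0.576  -0.0016] spin -0.459
```

View pics/side4.png

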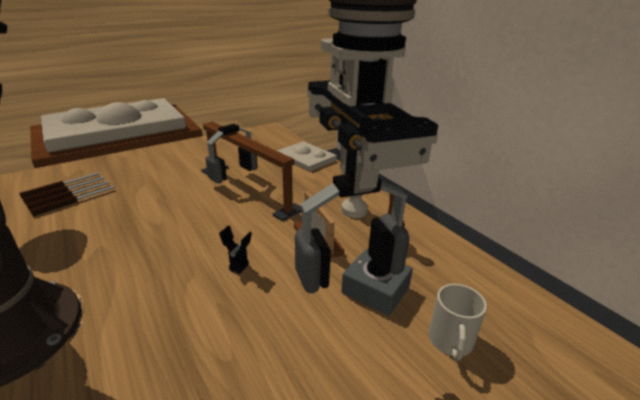

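Ear B is held with its cups at (312,260) and (390,245), and ear A is still on the bar. I'll carry B over to the rail.

jog_arm:
  moves:
    - [-0.001,-0.03,-0.002,0]
    - [-0.002,-0.075,-0.002,-0.05]
    - [-0.004,-0.125,-0.002,-0.1]
    - [-0.006,-0.175,-0.002,-0.15]
    - [-0.008,-0.225,-0.002,-0.2]
    - [-0.01,-0.275,-0.002,-0.25]
    - [-0.012,-0.325,-0.002,-0.3]
    - [-0.014,-0.375,-0.002,-0.35]
    - [-0.016,-0.425,-0.002,-0.4]
    - [-0.018,-0.475,-0.002,-0.459]
    - [-0.02,-0.525,-0.002,-0.459]
    - [-0.02,-0.56,-0.002,-0.459]
    - [-0.02,-0.575,-0.002,-0.459]
    - [-0.02,-0.576,-0.002,-0.459]
    - [-0.02,-0.576,-0.002,-0.459]
    - [-0.02,-0.576,-0.002,-0.459]

```text
clock: 14.85
position: [0.6101, 0.1927, 0.3521]
ee_rot: [3.125, 0.325, 0.001]
force: [0.3, 0.1, -3.3]
width: 0.325
gripper_force: 20.0
```

Run:
```python
from h import *
go((.609,.1956,.178),102)
```

```text
t 14.85 yaw -78.1 q [-0.79  0.43  0.63  1.39 -0.25  1.4  -1.53] shift [-0.0006 -0.0031  0.1741] spin -0.002
```

jog_arm:
  moves:
    - [-0.001,-0.001,0.04,0]
    - [-0.001,-0.001,0.08,0]
    - [-0.001,-0.001,0.12,0]
    - [-0.001,-0.001,0.15,0]
    - [-0.001,-0.001,0.165,0]
    - [-0.001,-0.001,0.172,0]
    - [-0.001,-0.001,0.174,0]
    - [-0.001,-0.001,0.174,0]
    - [-0.001,-0.001,0.174,0]

```text
clock: 15.98
position: [0.6093, 0.1955, 0.1786]
ee_rot: [-3.124, -0.329, -0.002]
force: [0.2, 0.2, -2.7]
width: 0.325
gripper_force: 20.0
```

jog_arm:
  moves:
    - [0,0,0,0]
    - [0,0,0,0]
    - [0,0,0,0]
    - [0,0,0,0]
  hand: 0.06

```text
clock: 16.48
position: [0.6089, 0.1954, 0.1778]
ee_rot: [-3.124, -0.329, -0.0]
force: [0.1, 0.1, -0.3]
width: 0.646
gripper_force: 0.0
```

jog_arm:
  moves:
    - [0,0,-0.03,0]
    - [0,0,-0.08,0]
    - [0,0,-0.12,0]
    - [0,0,-0.15,0]
    - [0,0,-0.15,0]
  hand: 0.08

```text
clock: 17.1
position: [0.6101, 0.1953, 0.3304]
ee_rot: [-3.123, -0.328, -0.007]
force: [0.4, -0.1, -0.5]
width: 0.871
gripper_force: 0.0
```

Run:
```python
from h import *
go((.4306,-.057,.28),121.4)
for n in('top','side'):
    im=get(n); save(im,n+'5.png')
    crown(n+'B',im,(.609,.196),.07,.165,.19); crown(n+'A',im,(.58,.333),.07,.165,.19)
    crown(n+'clamp',im,(.4306,-.057),.06,.055,.12)
```

```text
t 17.1 yaw -78.0 q [-0.8   0.44  0.63  1.43 -0.26  1.35 -1.52] shift [-0.2283  0.2095  0.0492] spin -0.338
topB 401 c [605.7 194.9] size [49.6 31.1] long axis 10.2 zmed 0.1771
topA 417 c [576.7 331.9] size [49.3 30.7] long axis 11.6 zmed 0.1769
topclamp 136 c [420.7 -39.2] size [31.4 23.2] long axis 33.4 zmed 0.0859
sideB 165 c [609.9 191.4] size [59.4 30.9] long axis 9.9 zmed 0.1756
sideA 146 c [579.8 328.9] size [56.2 30.8] long axis 8.1 zmed 0.1751
sideclamp 394 c [430. -60.] size [33.8 60.8] long axis 119.8 zmed 0.0783
```

View pics/side5.png

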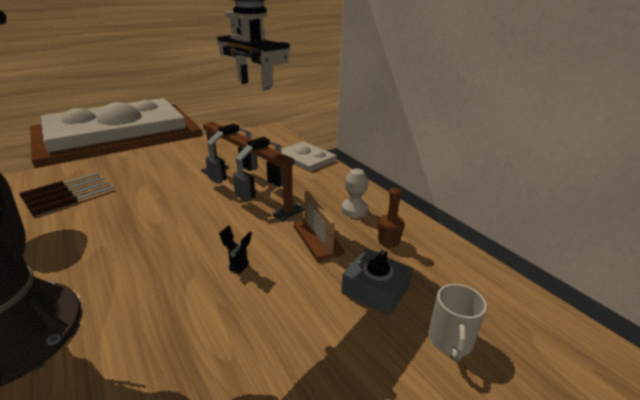

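Both ear defenders hang on the bar at (230,150) and (258,165), the table is clear of any third pair, and the clamp still stands at (237,250). I'll move to hover over the clamp.

jog_arm:
  moves:
    - [-0.04,0.036,0,0]
    - [-0.228,0.21,0.05,-0.338]
    - [-0.228,0.21,0.05,-0.338]
    - [-0.228,0.21,0.05,-0.338]
    - [-0.228,0.21,0.05,-0.338]
    - [-0.228,0.21,0.05,-0.338]
    - [-0.228,0.21,0.05,-0.338]
    - [-0.228,0.21,0.05,-0.338]
    - [-0.228,0.21,0.05,-0.338]
    - [-0.228,0.21,0.05,-0.338]
  hand: 0.085

```text
clock: 18.45
position: [0.4301, -0.0568, 0.2777]
ee_rot: [3.024, 0.851, -0.0]
force: [-0.6, -1.0, 0.4]
width: 0.925
gripper_force: 0.0
```

Run:
```python
from h import *
go((.4306,-.057,.084),121.4)
print(arm.observe()['position'])
crown('clamp',get('side'),(.4306,-.057),.06,.055,.12)
```

```text
t 18.45 yaw -58.5 q [-0.61  0.06  0.67  1.99 -0.04  1.1  -0.94] shift [0.0004 0.0004 0.1937] spin 0.001
[ 0.43005146 -0.05681923  0.27765043]
clamp 229 c [419.1 -42.6] size [33.1 19.5] long axis 25.0 zmed 0.0789
```

jog_arm:
  moves:
    - [0,0,0.05,0]
    - [0,0,0.1,0]
    - [0,0,0.14,0]
    - [0,0,0.17,0]
    - [0,0,0.185,0]
    - [0,0,0.193,0]
    - [0,0,0.193,0]
    - [0,0,0.193,0]

```text
clock: 19.5
position: [0.4303, -0.0574, 0.0855]
ee_rot: [3.024, 0.85, 0.003]
force: [-0.4, 0.7, -1.2]
width: 0.926
gripper_force: 0.0
```

jog_arm:
  moves:
    - [0,0,0,0]
    - [0,0,0,0]
    - [0,0,0,0]
    - [0,0,0,0]
    - [0,0,0,0]
  hand: 0.055
  newtons: 3.5

```text
clock: 20.12
position: [0.4297, -0.0574, 0.0848]
ee_rot: [-3.024, -0.85, -0.0]
force: [-0.5, 1.1, 3.2]
width: 0.677
gripper_force: 3.5
```

jog_arm:
  moves:
    - [0,0,-0.004,0]
    - [0,0,-0.01,0]
    - [0,0,-0.02,0]
    - [0,0,-0.035,0]
    - [0,0,-0.055,0]
    - [0,0,-0.07,0]
    - [0,0,-0.07,0]
    - [0,0,-0.07,0]

```text
clock: 21.12
position: [0.4294, -0.0573, 0.1547]
ee_rot: [-3.024, -0.85, -0.0]
force: [-0.6, -0.0, -2.3]
width: 0.62
gripper_force: 3.5
```

Run:
```python
from h import *
im=get('side'); P=cloud(im); m=(np.hypot(P[...,0]-.43,P[...,1]+.057)<.05)&(im['color'].max(2)<75)&(P[...,2]>.01)
print(np.percentile(P[m][:,2],[1,5,50]))
c=cv2.resize(im['color'][100:300,140:340,::-1],(600,600)); cv2.imwrite('pics/c6.png',np.clip(c*1.5,0,255))
```

```text
[0.07812453 0.11469237 0.35777602][ WARN:0@0.602] global loadsave.cpp:1063 imwrite_ Unsupported depth image for selected encoder is fallbacked to CV_8U.
```

View pics/c6.png

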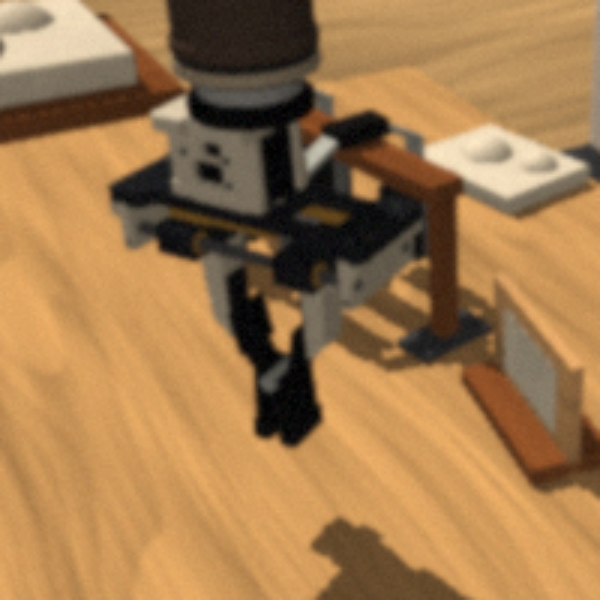

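The clamp is held upright and clear of the bench, jaws at about crop (285,425). I'll squeeze it fully and lift.

jog_arm:
  moves:
    - [0,0,-0.01,0]
    - [0,0,-0.02,0]
    - [0,0,-0.04,0]
    - [0,0,-0.06,0]
    - [0,0,-0.075,0]
    - [0,0,-0.08,0]
    - [0,0,-0.08,0]
    - [0,0,-0.08,0]
  hand: 0.03
  newtons: 25

```text
clock: 22.18
position: [0.4292, -0.0574, 0.2343]
ee_rot: [-3.024, -0.85, 0.001]
force: [-0.3, 0.0, -1.2]
width: 0.414
gripper_force: 24.8
```

Run:
```python
from h import *
for n in('top','side'):
    im=dict(np.load(f'/tmp/{n}0.npz')); P=cloud(im)
    m=(P[...,2]>.096)&(P[...,2]<.106)&(np.hypot(P[...,0]-.632,P[...,1]+.066)<.1)
    q=P[comp(m)]; print(n,cv2.minAreaRect((q[:,:2]*1000).astype(np.float32)),np.median(q[:,2]))
go((.6335,-.0646,.235),170.8)
im=get('side'); P=cloud(im); m=(np.hypot(P[...,0]-.43,P[...,1]+.057)<.05)&(im['color'].max(2)<75)&(P[...,2]>.05)&(P[...,2]<.18)
print(np.percentile(P[m][:,2],[0,1,5]))
q=P[m&(P[...,2]<.175)]; print(cv2.minAreaRect((q[:,:2]*1000).astype(np.float32)))
```

```text
top ((633.1736450195312, -63.672119140625), (149.16448974609375, 11.28134536743164), 80.6498794555664) 0.10009285624689133
side ((633.764404296875, -64.97642517089844), (150.8514404296875, 12.003336906433105), 80.65726470947266) 0.10072923714165684
t 22.18 yaw -58.6 q [-0.61  0.12  0.7   2.06 -0.09  0.99 -0.89] shift [ 0.1706  0.1125 -0.0009] spin -0.862
[0.14690503 0.14830843 0.14979708]
((430.5492248535156, -58.166526794433594), (39.64702224731445, 51.36200714111328), 31.470672607421875)
```

jog_arm:
  moves:
    - [0.02,0.014,-0.001,-0.1]
    - [0.06,0.04,-0.001,-0.25]
    - [0.1,0.066,-0.001,-0.4]
    - [0.135,0.09,-0.001,-0.55]
    - [0.16,0.105,-0.001,-0.7]
    - [0.17,0.112,-0.001,-0.862]
    - [0.17,0.112,-0.001,-0.862]
    - [0.17,0.112,-0.001,-0.862]
    - [0.17,0.112,-0.001,-0.862]

```text
clock: 23.35
position: [0.6324, -0.0645, 0.2357]
ee_rot: [-2.395, -2.033, 0.0]
force: [0.7, 0.3, -0.2]
width: 0.413
gripper_force: 24.8
```

Run:
```python
from h import *
print(arm.observe()['width'])
go((.6335,-.0646,.170),170.7)
im=get('side'); P=cloud(im); m=(np.hypot(P[...,0]-.633,P[...,1]+.0646)<.05)&(im['color'].max(2)<75)&(P[...,2]>.12)&(P[...,2]<.18)
q=P[m]; print(np.percentile(q[:,2],[0,1,5]));print(cv2.minAreaRect((q[:,:2]*1000).astype(np.float32)))
save(im,'side7.png')
```

```text
0.4125158885927962
t 23.35 yaw -9.4 q [-0.31  0.48  0.5   1.58 -0.24  1.15  0.07] shift [0.0001 0.0011 0.0657] spin -0.001
[0.14681364 0.14727382 0.15067578]
((630.52490234375, -64.5765380859375), (38.586788177490234, 50.016029357910156), 82.21417236328125)
```

View pics/side7.png

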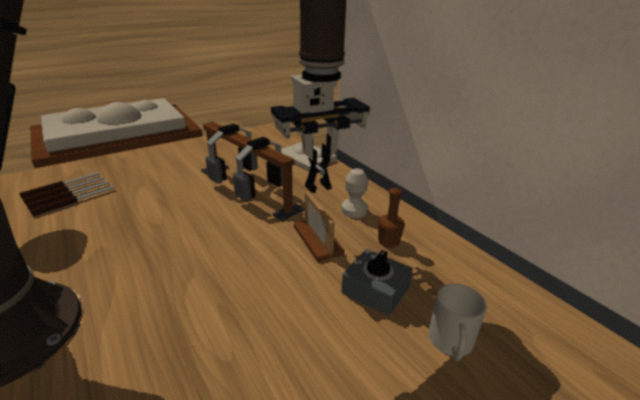

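The open jaws are at (318,180), directly above the board edge at (318,205). I'll descend.

jog_arm:
  moves:
    - [0,0.0015,0.01,0]
    - [0,0.0015,0.025,0]
    - [0,0.0015,0.04,0]
    - [0,0.0015,0.05,0]
    - [0,0.0015,0.058,0]
    - [0,0.0015,0.065,0]
    - [0,0.0015,0.065,0]
    - [0,0.0015,0.065,0]

```text
clock: 24.4
position: [0.6348, -0.0649, 0.1711]
ee_rot: [2.393, 2.035, 0.001]
force: [-0.3, -0.2, 0.0]
width: 0.416
gripper_force: 24.8
```

Run:
```python
from h import *
im=get('side'); c=cv2.resize(im['color'][120:280,240:400,::-1],(600,600)); cv2.imwrite('pics/c8.png',np.clip(c*1.5,0,255).astype(np.uint8))
```

```text
(no output)
```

View pics/c8.png

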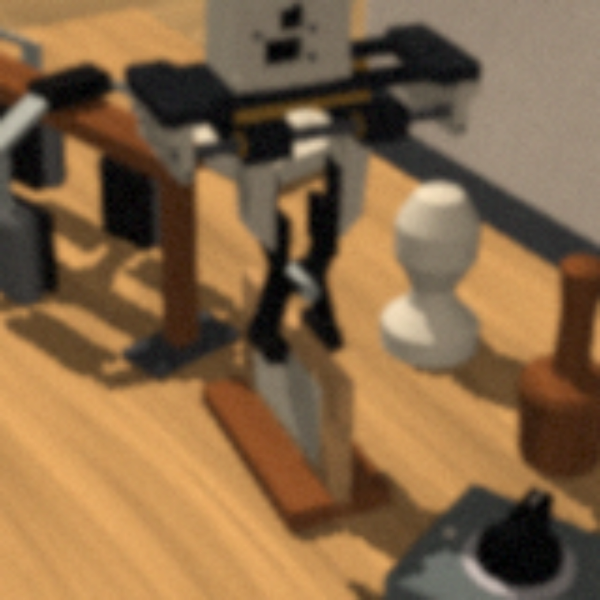

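The jaws straddle the board, with one pad on each face at about (268,345) and (325,330). No contact force shows, so I'll release.

jog_arm:
  moves:
    - [0,0,0,0]
    - [0,0,0,0]
    - [0,0,0,0]
    - [0,0,0,0]
  hand: 0.055

```text
clock: 24.95
position: [0.6346, -0.0648, 0.1708]
ee_rot: [2.393, 2.035, 0.0]
force: [-0.8, 0.4, -0.7]
width: 0.597
gripper_force: 1.3
```

jog_arm:
  moves:
    - [0,0,0,0]
    - [0,0,0,0]
    - [0,0,0,0]
    - [0,0,-0.03,0]
    - [0,0,-0.08,0]
    - [0,0,-0.12,0]
    - [0,0,-0.12,0]
  hand: 0.09

```text
clock: 25.82
position: [0.6362, -0.0654, 0.2944]
ee_rot: [2.39, 2.033, 0.007]
force: [-0.3, 0.1, -0.6]
width: 0.981
gripper_force: 0.0
```

Run:
```python
from h import *
im=get('side'); c=cv2.resize(im['color'][110:310,200:440,::-1],(720,600)); cv2.imwrite('pics/c9.png',np.clip(c*1.5,0,255).astype(np.uint8))
go((.6406,-.272,.2),111.5)
for n in ('top','side'):
  im=get(n)
  crown(n+'clamp',im,(.633,-.065),.06,.11,.2)
  crown(n+'B',im,(.609,.196),.07,.165,.19); crown(n+'A',im,(.58,.333),.07,.165,.19)
  crown(n+'knob',im,(.64,-.272),.04,.084,.1)
  g=im['color'].max(2); P=cloud(im)
```

```text
t 25.88 yaw -9.2 q [-0.32  0.44  0.51  1.49 -0.22  1.26  0.06] shift [-0.2035  0.0383  0.0921] spin 1.034
topclamp few 0
topB 449 c [611.4 195.6] size [59.7 31. ] long axis 12.4 zmed 0.1773
topA 466 c [580.3 332.2] size [54.7 30.3] long axis 12.0 zmed 0.177
topknob 126 c [ 641.4 -270. ] size [45.8 14.8] long axis 22.1 zmed 0.0896
sideclamp 399 c [632.5 -66.3] size [36.4 51.7] long axis 172.2 zmed 0.1518
sideB 166 c [610.3 190.1] size [59.2 28.4] long axis 9.7 zmed 0.1758
sideA 145 c [579.4 329.4] size [55.  32.5] long axis 11.4 zmed 0.1756
sideknob 132 c [ 640.3 -273.1] size [44.9 14.5] long axis 22.9 zmed 0.0905
```

View pics/c9.png

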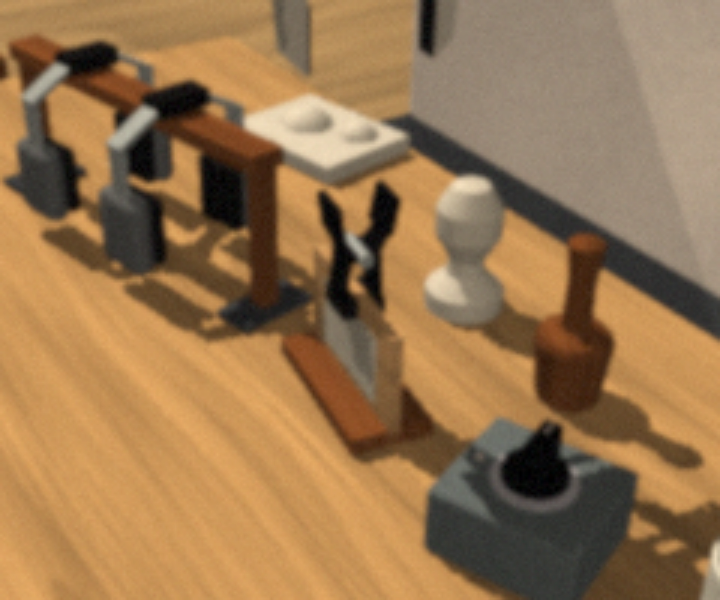

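The clamp sits on the board edge at (360,250), gripping both faces, and both ear defenders hang undisturbed. I'll go to hover over the switch at (540,460).

jog_arm:
  moves:
    - [-0.06,0.011,-0.01,0.15]
    - [-0.12,0.022,0.0,0.3]
    - [-0.17,0.032,0.05,0.45]
    - [-0.2035,0.0385,0.09,0.6]
    - [-0.2035,0.0385,0.09,0.75]
    - [-0.2035,0.0385,0.09,0.9]
    - [-0.2035,0.0385,0.09,1.021]
    - [-0.2035,0.0385,0.09,1.021]
    - [-0.2035,0.0385,0.09,1.021]
  hand: 0.045

```text
clock: 27.1
position: [0.6395, -0.2716, 0.1999]
ee_rot: [-3.081, -0.611, 0.002]
force: [-0.5, 0.6, -1.0]
width: 0.492
gripper_force: 0.0
```

Run:
```python
from h import *
go((.6408,-.2717,.083),112.3)
```

```text
t 27.1 yaw -67.6 q [-0.11  0.67  0.75  1.47 -0.47  1.19 -0.47] shift [0.0013 0.0007 0.1169] spin 0.002
```

jog_arm:
  moves:
    - [0.001,0.0005,0.04,0]
    - [0.001,0.0005,0.075,0]
    - [0.001,0.0005,0.1,0]
    - [0.001,0.0005,0.117,0]
    - [0.001,0.0005,0.117,0]
    - [0.001,0.0005,0.117,0]

```text
clock: 27.85
position: [0.6415, -0.2724, 0.0848]
ee_rot: [3.081, 0.607, 0.002]
force: [0.2, -0.2, 0.8]
width: 0.492
gripper_force: 0.0
```

jog_arm:
  moves:
    - [0,0,0,0]
    - [0,0,0,0]
    - [0,0,0,0]
    - [0,0,0,0]
    - [0,0,0,0]
  hand: 0.005
  newtons: 10

```text
clock: 28.48
position: [0.6408, -0.2711, 0.0839]
ee_rot: [-3.081, -0.607, 0.0]
force: [-2.6, 4.2, 6.0]
width: 0.151
gripper_force: 10.0
```

jog_arm:
  moves:
    - [0,0,0,0.1]
    - [0,0,0,0.25]
    - [0,0,0,0.4]
    - [0,0,0,0.55]
    - [0,0,0,0.7]
    - [0,0,0,0.85]
    - [0,0,0,1.0]
    - [0,0,0,1.1]
    - [0,0,0,1.15]
    - [0,0,0,1.2]
    - [0,0,0,1.2]
    - [0,0,0,1.2]

```text
clock: 29.98
position: [0.6411, -0.2702, 0.0839]
ee_rot: [-2.885, 1.237, 0.002]
force: [-3.8, 6.6, 8.4]
width: 0.153
gripper_force: 10.0
```

Run:
```python
from h import *
s=arm.observe(); print(s['force'],s['ft_torque'],s['width']); go(s['position'],0)
```

```text
[-3.77449306  6.58317593  8.38338882] [1.51923668 0.91511528 0.16133768] 0.15324185922008962
t 29.98 yaw -136.4 q [-0.21  0.89  0.97  1.59 -0.8   1.11 -1.41] shift [0. 0. 0.] spin 0.761
```

jog_arm:
  moves:
    - [0,0,0,0.03]
    - [0,0,0,0.06]
    - [0,0,0,0.09]
    - [0,0,0,0.09]
    - [0,0,0,0.09]
  newtons: 15

```text
clock: 30.6
position: [0.6413, -0.2704, 0.0839]
ee_rot: [-2.828, 1.365, 0.002]
force: [-1.7, 5.1, 5.1]
width: 0.164
gripper_force: 15.7
```

Run:
```python
from h import *
s=arm.observe(); print(s['force'],s['ft_torque'],s['width']); go(s['position'],0)
```

```text
[-1.71066916  5.12998624  5.14240255] [1.28710169 0.66320286 0.39699676] 0.1637724308271809
t 30.6 yaw -141.5 q [-0.22  0.9   0.99  1.59 -0.82  1.12 -1.49] shift [0. 0. 0.] spin 0.671
```

The torque rise and the finger widening show that the switch is at its stop. I'll let it go.

jog_arm:
  moves:
    - [0,0,0,0]
    - [0,0,0,0]
    - [0,0,0,0]
    - [0,0,0,0]
    - [0,0,0,0]
    - [0,0,0,0]
    - [0,0,-0.03,0]
    - [0,0,-0.08,0]
    - [0,0,-0.13,0]
    - [0,0,-0.18,0]
    - [0,0,-0.2,0]
    - [0,0,-0.2,0]
  hand: 0.075

```text
clock: 32.1
position: [0.6413, -0.2726, 0.2849]
ee_rot: [-2.828, 1.368, -0.004]
force: [0.1, 0.0, -1.2]
width: 0.818
gripper_force: 0.0
```

Run:
```python
from h import *
for n in ('top','side'):
  im=get(n); save(im,n+'10.png')
  crown(n+'B',im,(.609,.196),.07,.165,.19); crown(n+'A',im,(.58,.333),.07,.165,.19)
  crown(n+'clamp',im,(.633,-.065),.06,.11,.2); crown(n+'knob',im,(.64,-.272),.04,.084,.1)
```

```text
topB 438 c [608.7 195.3] size [54.3 30.8] long axis 12.7 zmed 0.1769
topA 465 c [580.5 332.5] size [54.8 30.3] long axis 11.8 zmed 0.1772
topclamp 164 c [649.8 -65. ] size [28.8 20.6] long axis 84.7 zmed 0.1625
topknob few 0
sideB 168 c [611.4 190.3] size [59.9 29. ] long axis 9.1 zmed 0.1759
sideA 145 c [579.3 327.1] size [54.4 31. ] long axis 5.2 zmed 0.1759
sideclamp 403 c [632.4 -66.6] size [37. 51.] long axis 170.8 zmed 0.1528
sideknob 125 c [ 640.  -273.1] size [44.6 14.2] long axis 23.4 zmed 0.0903
```

View pics/side10.png

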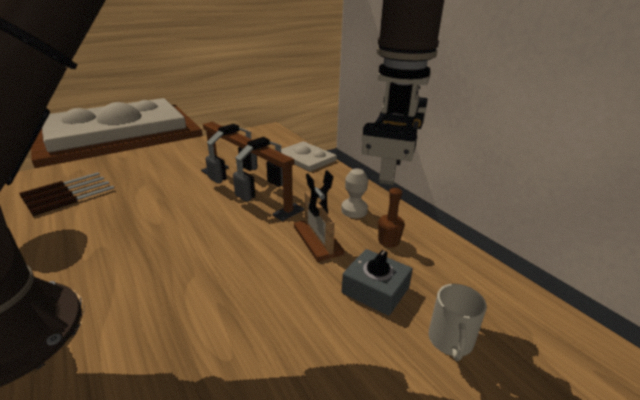

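Both pairs hang at (230,150) and (258,165), the clamp is on the board at (318,190), and the switch is back at rest at 23°. The gripper is clear and the bust, mallet and mug haven't been touched.

```bash
python3 -c "
from cell import arm
print(arm.sign_off())"
```

```text
the job is handed in; nothing more can be done
None
```

The job is handed in after about 32 s of robot time: both pairs of ear defenders (no third was on the bench) hang over the bar, the clamp grips the board from both faces, and the air-cleaner switch was then twisted to its stop and sprang back.

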